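Index the crimp-terminal carousel and lock it

ROBOT

A 6-joint arm with a two-finger parallel gripper is mounted at the origin on the work surface. World frame = base frame: x ahead of the robot, y to its left, z up, the work surface at z = 0. Lengths are in m, angles in degrees, forces in N, time in s.
With the tool pointing down it reaches from about 0.35 to 0.875 m from the base axis. Payload 4.2 kg.
Tool frame: the origin (TCP) lies on the centre line of the jaws, within the pads' length; the fingertips stand tip_reach ahead of it and the grasp point (between the pads) is the TCP (tip_reach is the distance from the TCP to the fingertips, in m); z points along the fingers, y is the line along which they close (so a half turn about z gives the same grasp; the last joint's range is limited). The gripper opens to 87 mm and grips with 3 to 60 N. Pads are 19 mm wide; open, the fingers measure 117 mm over their backs; the gripper's body (75 mm by 190 mm) begins 51 mm behind the grasp point.
Start: joints at [90.562, 22.042, 0.453, 0, -68.411, -14.817], TCP at [0.154, 0.606, 0.242] pointing down, gripper open.
Joint ranges: [-179.83, 179.83], [-69.29, 118.12], [-61.27, 80.66], [-181.25, 117.63], [-171.15, -9.14], [-177.46, 177.46]. Speed limits (degrees/s): [159.86, 159.86, 180, 180, 180, 180].

INTERFACE

Orientations are given as a 3x3 rotation matrix whose columns are the frame's x, y, z axes.
In Python, from station import sense, capture, finish_job, tip_reach gives the robot as it stands.
- The arm moves only by the tool arm_command, never from a script. Its argument "deltas" is a list of rows, each a list of 7 numbers: the turn, a rotation vector about the tool's x, y, z in rad, then the shift along the tool's x, y, z in cm, then the closure, from -1 (fully open) to 1 (shut), so that 0 is half open. In form: [[rx, ry, rz, dx, dy, dz, hand], ...]. A call has 1 to 8 rows; each row is the pose to reach, as a shift and turn from the pose commanded when the call began, along the tool's axes at that moment; what a row does not reach only later rows make up. A row lasts 1/12 s, in which the tool goes at most 41.7 mm and 7.16 degrees, less where a joint would pass 70% of its speed; a pose out of reach is approached as far as the arm can. A call with a gripper value outside its range is refused whole. The fingers move at their own pace and stop on an object; the grip force is fixed at half the most. Time passes only in rows, so rows that repeat a pose let the fingers close. It gives the time, the measured TCP pose, the force, the opening and the grip force at its end, in the units of the state.
- sense(): the state, without advancing time (a new reading comes with each control period).
- capture(name): name is "scene" or "side" or "wrist"; returns a dict with "pixels" (384x512x3 uint8, blue, green, red), "fovy" (degrees; the focal length in pixels is half the picture's height over the tangent of half this angle, whatever the lens; pixels are square), "cx", "cy" (the principal point, pixels), "rvec" (rotation vector, rad) and "tvec" (3), from world to camera coordinates, as OpenCV has them. Camera axes: x right, y down, z forward; pixel columns grow to the right and rows downward; lengths in m; the calibration is good to about 2 mm. A picture is of the moment at which its call begins. There is no depth.
- finish_job(): hands the job in; it is judged then, once.
The state is a dict: "time_s": time; "joints": joint angles; "joint_velocities": joint speeds; "effort": joint torques, N m; "tcp_pos": TCP position; "ee_rot": TCP orientation; "wrist_force": force on the tool from outside, world axes, zero at the start; "moment": the same for the moment, N m; "gripper_width": opening from 0.0 (shut) to 1.0 (fully open); "gripper_force": force on a finger pad.
Only numpy, scipy, OpenCV 4.12 (cv2) and the standard library are available. Lean on these libraries where they do the work, as an engineer would, in place of code of your own. Each camera call takes 0.05 s, during which the arm holds its last target. There are 200 camera calls.

TASK

Bring the square bin of the parts carousel to the steel pointer: with a fingertip on a spoke, gently push the carousel round until the middle of the square bin lines up with the pointer, then press the black lock knob in the centre fully down and move clear. Touch only, do not grip anything; keep off the bins, which are only clipped on, do not press the knob before the bin is at the pointer, and leave the things lying around where they are.

Things in the scene. Friction and masses are not known exactly. Their poses are not given: they have to be found in the camera images.
- stand: Fixed white round foot, 190 mm across, at most 18 mm tall but for a column under the hub; origin on the bench on the vertical turning axis. A flat strip runs along the stand's own -x to an upright white post, 34 mm wide, 101 mm tall, 218 mm from the axis at its outer face, with the pointer: a steel cone 40 mm across, aimed at the axis, tip 183 mm from the axis, 88 mm up.
- dock (a point): The point in line with the pointer, 140 mm from the turning axis and 78 mm above the bench (rim height of the bins), where the middle of the square bin belongs. The post stands outside the bins' path.
- carousel (a joint): Turn of the carousel about its vertical axis, in rad, growing anticlockwise seen from above; 0 or any whole turn (6.283) = square bin exactly at the pointer. Turns either way without stops and stays where it is left: dry friction 0.25 N m plus slight damping (about 4 N of push at 70 mm from the axis).
- spokes: Aluminium hub, 68 mm across, 56 to 84 mm above the bench, with four spokes at right angles, 14 mm wide, 62 to 80 mm above the bench, bare from the hub (34 mm from the axis) to the bins (105 mm), open air beneath and between them. The square bin's spoke runs along its own -x. A beige bin sits on the end of each: one square, three round. Origin on the axis at bench height.
- square_bin_mid (a point): Middle of the square bin at its rim height, 140 mm from the axis and 78 mm above the bench, on the centre line of its spoke. The square beige bin is 70 x 70 mm, 40 mm tall (38 to 78 mm above the bench), its sides parallel and square to its spoke, filled with small terminals that do not come loose.
- square_bin: The square bin itself (see square_bin_mid); origin in the middle of its underside. Not to be pushed on.
- round_pot0: Round beige pot, 66 mm across, 40 mm tall (38 to 78 mm above the bench), origin in the middle of its underside, 138 mm from the axis, on the spoke 90 degrees anticlockwise (from above) of the square bin's. Not to be pushed on.
- round_pot1: Round beige pot, 66 mm across, 40 mm tall (38 to 78 mm above the bench), origin in the middle of its underside, 138 mm from the axis, on the spoke opposite the square bin's. Not to be pushed on.
- round_pot2: Round beige pot, 66 mm across, 40 mm tall (38 to 78 mm above the bench), origin in the middle of its underside, 138 mm from the axis, on the spoke 90 degrees clockwise (from above) of the square bin's. Not to be pushed on.
- lock_knob (a joint): How far the lock knob is pressed down, in m: 0 up, 0.012 fully down. It takes about 4 N, has no spring and stays where it is left. It is a marker of the locked state only and does not stiffen the carousel.
- knob_cap: The black mushroom cap of the lock knob, 40 mm across and 12 mm thick, above the hub; origin on the axis 26 mm below its top.
- knob_top (a point): Centre of the flat top of the lock knob, a black mushroom knob 40 mm across and 12 mm thick on the turning axis, its top 110 mm above the bench when up and 98 mm when down.
- wire_spool: Bystander: small spool of black wire, standing on its flange, 64 mm across, 50 mm tall, 0.25 kg, origin at the centre of its underside.
- terminal_jar: Bystander: small closed jar, 52 mm across, 75 mm tall, 0.15 kg, origin at the centre of its underside.
- driver: Bystander: screwdriver lying on the bench, 160 mm long along its own x.

How it is judged (in metres and radians):
On the way, in this order (a step that is already met when the one before it is completed fails the run):
1. the square bin stands at the pointer, knob still up (horizontal distance between square_bin_mid and dock below 0.014 m and value of joint lock_knob below 0.004 m), for 0.2 s.
2. the lock knob is pressed down (value of joint lock_knob above 0.009 m and horizontal distance between square_bin_mid and dock below 0.014 m), for 0.2 s.
At the end, for the whole second after the job is handed in: The middle of the square bin is within 14 mm (horizontally) of the dock point at the pointer, the carousel is at rest, the lock knob is at least 9 of its 12 mm down, and the three bystanders are within 20 mm of where they started (all of step 2 and velocity of joint carousel between -0.05 and 0.05 rad/s and distance of each of wire_spool, terminal_jar, driver from where it was at the start of the episode below 0.02 m); the robot touches nothing.
It fails at once if the lock knob is pressed (over 4 mm) while the square bin is more than 16 mm from its place at the pointer (value of joint lock_knob above 0.004 m and horizontal distance between square_bin_mid and dock above 0.016 m).
It fails at once if a bin or pot is pushed on with more than 2 N (contact force between any of square_bin, round_pot0, round_pot1, round_pot2 and the fingers above 2 N or contact force between any of square_bin, round_pot0, round_pot1, round_pot2 and the arm above 2 N).
It fails at once if the carousel or its knob is gripped or forced: over 35 N from the fingers (contact force between the fingers and spokes above 35 N or contact force between the fingers and knob_cap above 35 N).
It fails at once if a bystander is shifted by more than 20 mm or lifted (distance of any of wire_spool, terminal_jar, driver from where it was at the start of the episode above 0.02 m).
It also fails if it takes over 50 s, if anything falls off the work surface, if the arm or the gripper's body presses on something with over 40 N, if the wrist force passes 120 N, or if a joint passes its speed limit or range.

## Working session

There is one attempt and no reset: what is moved stays moved. The work goes in short steps, Python scripts to look and compute and a tool call to move; the robot and the scene stay as the last step left them, time stands still between calls to the robot, and variables do not carry over. Pictures are saved under pics/ and viewed, at most 10 in all, crops included, and the job is handed in when it is done.

Besides the shell and the picture viewer there is one more tool, called as name(argument=value, ...) on one line, values as JSON. arm_command: Moves the arm, as the interface text tells. Its arguments: {"type":"object","properties":{"deltas":{"type":"array"}},"required":["deltas"]}

```bash
mkdir -p pics; ls
cat > h.py <<'E'
import numpy as np,cv2
from station import sense,capture,finish_job,tip_reach
def cam(c):
    f=c['pixels'].shape[0]/2/np.tan(np.radians(c['fovy'])/2)
    K=np.array([[f,0,c['cx']],[0,f,c['cy']],[0,0,1.]])
    R=cv2.Rodrigues(np.array(c['rvec'],float))[0]; t=np.array(c['tvec'],float).ravel()
    return K,R,t
def onplane(c,uv,z):
    K,R,t=cam(c); o=-R.T@t
    d=R.T@np.linalg.inv(K)@np.array([uv[0],uv[1],1.]); return o+d*(z-o[2])/d[2]
def proj(c,p):
    K,R,t=cam(c); q=K@(R@np.array(p,float)+t); return q[:2]/q[2]
E
python3 - <<'E'
from h import *
import pickle
s=sense(); print(s['time_s'],s['tcp_pos'],s['ee_rot'],s['gripper_width'],tip_reach)
cs={n:capture(n) for n in('scene','side','wrist')}
pickle.dump(cs,open('c0.pkl','wb'))
for n,c in cs.items():
    K,R,t=cam(c); print(n,(-R.T@t).round(3),R[2].round(2))
cv2.imwrite('pics/a.png',np.hstack([cs['scene']['pixels'],cs['side']['pixels']])[:, :])
i=cv2.resize(np.vstack([np.hstack([cs['scene']['pixels'],cs['side']['pixels']])]),(800,300))
for n in cs: cv2.imwrite(f'pics/{n}0.png',cs[n]['pixels'])
E
```

```text
pics
0.0 [0.15373676 0.60520202 0.24044694] [[ 9.69161309e-01 -2.46426730e-01 -4.73011265e-04]
 [-2.46427172e-01 -9.69158882e-01 -2.17025388e-03]
 [ 7.63854980e-05  2.21988892e-03 -9.99997533e-01]] 0.9950360019020571 0.019
scene [ 1.369 -0.03   0.976] [-0.67  0.04 -0.74]
side [ 0.069 -0.99   0.794] [ 0.37  0.76 -0.53]
wrist [0.232 0.585 0.385] [-0.29  0.07 -0.95]
```

View pics/scene0.png

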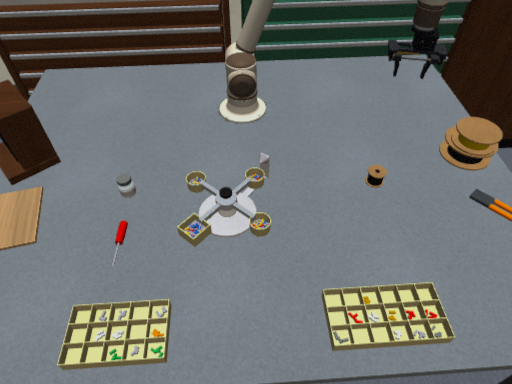

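View pics/side0.png

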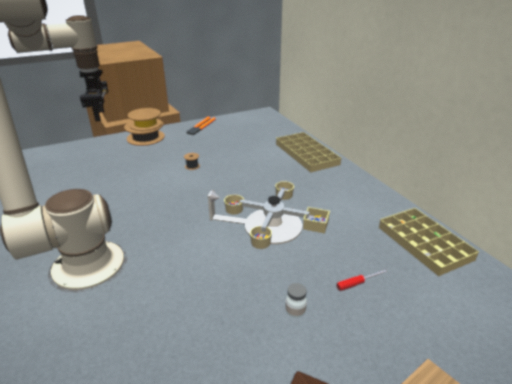

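Scene shows the knob at (226,193), square bin at (194,229), round pots at (196,181), (256,176) and (260,223), and the post at (264,160). In the side view the knob is at (275,201), the post top at (212,194) and the square bin at (317,216). The square bin is roughly opposite the pointer.

```bash
cat >> h.py <<'E'
def tri(c1,u1,c2,u2):
    P=[K@np.c_[R,t] for K,R,t in(cam(c1),cam(c2))]
    X=cv2.triangulatePoints(P[0],P[1],np.array(u1,float).reshape(2,1),np.array(u2,float).reshape(2,1)).ravel()
    return X[:3]/X[3]
def blobs(m,lo=20,hi=5000):
    n,l,s,ce=cv2.connectedComponentsWithStats(m.astype(np.uint8)); 
    return [(ce[i].round(1),s[i].tolist()) for i in range(1,n) if lo<s[i,4]<hi]
E
python3 - <<'E'
from h import *
import pickle
cs=pickle.load(open('c0.pkl','rb'))
roi={'scene':(165,145,290,245),'side':(200,175,345,255)}
K={}
for n,(x0,y0,x1,y1) in roi.items():
    p=cs[n]['pixels'][y0:y1,x0:x1].astype(int); 
    dark=p.max(2)<60
    print(n,'dark',[(b[0]+[x0,y0],b[1]) for b in blobs(dark)])
    hsv=cv2.cvtColor(cs[n]['pixels'][y0:y1,x0:x1],cv2.COLOR_BGR2HSV)
    y=(hsv[...,0]>15)&(hsv[...,0]<35)&(hsv[...,1]>70)
    y=cv2.morphologyEx(y.astype(np.uint8),cv2.MORPH_CLOSE,np.ones((3,3)))
    print('beige',[((b[0]+[x0,y0]).round(1),b[1]) for b in blobs(y,30)])
c,s=cs['scene'],cs['side']
print('knob',tri(c,(226,193),s,(275,201)))
print('post',tri(c,(264.5,154),s,(212,192)))
print('sq',tri(c,(194,228),s,(317,214)))
for u in [(226,191),(194.5,227)]: print(onplane(c,u,.11 if u[1]==191 else .078))
x=[cv2.resize(c['pixels'][140:250,160:300],None,fx=5,fy=5,interpolation=2)[:, :]]
cv2.imwrite('pics/sc.png',x[0])
E
```

```text
scene dark [(array([225.4, 192.4]), [55, 43, 12, 10, 103])]
beige [(array([255.3, 177. ]), [80, 23, 20, 21, 238]), (array([194.7, 181.2]), [21, 27, 19, 20, 249]), (array([193.6, 230.3]), [12, 68, 34, 32, 443]), (array([259.8, 224.4]), [85, 68, 21, 23, 307])]
side dark [(array([273.8, 200.2]), [70, 23, 9, 6, 43])]
beige [(array([285.9, 188.6]), [77, 8, 16, 15, 115]), (array([233.2, 204. ]), [26, 21, 15, 17, 170]), (array([318.5, 213. ]), [109, 34, 19, 9, 113]), (array([314.5, 225.6]), [104, 44, 22, 13, 168]), (array([255.4, 230.8]), [51, 52, 10, 11, 44]), (array([262. , 239.9]), [53, 54, 17, 19, 175])]
knob [ 0.57963301 -0.07420112  0.10224234]
post [0.41575491 0.05881858 0.1067806 ]
sq [ 0.68347749 -0.16858784  0.07599747]
[ 0.57485783 -0.07139588  0.11      ]
[ 0.6821333  -0.16751387  0.078     ]
```

View pics/sc.png

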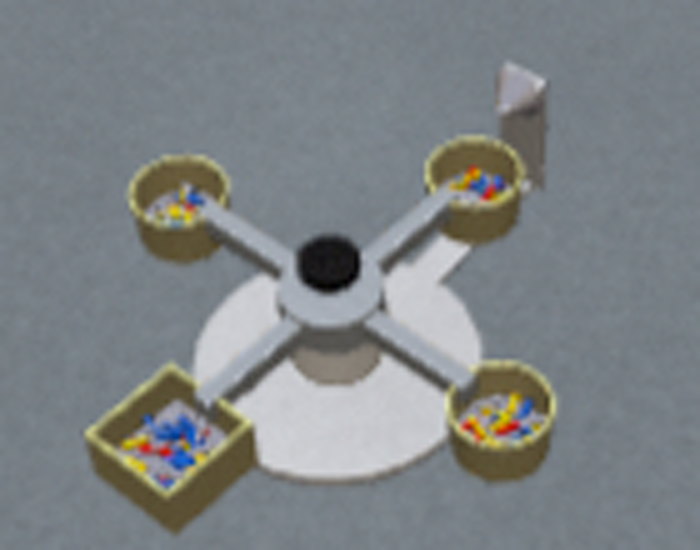

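Run:
```python
from h import *
import pickle
cs=pickle.load(open('c0.pkl','rb')); c=cs['scene']; s=cs['side']
f=lambda u,z:onplane(c,(u[0]/5+160-.4,u[1]/5+140-.4),z)[:2]
B=[f(u,.078) for u in [(170.5,430),(500,392),(476,172),(180,185)]]
A=np.mean(B,0); k=f((330,262),.11)
for b in B: print(b.round(4),np.linalg.norm(b-k).round(4),np.degrees(np.arctan2(*(b-k)[::-1])).round(1))
print('axis',A,k, 'opp', (B[0]+B[2])/2,(B[1]+B[3])/2)
for u,z in [((500,112),.088),((522,88),.088),((425,277),.01),((455,248),.01)]:
    p=f(u,z); print('ptr',p.round(4),np.linalg.norm(p-k).round(3),np.degrees(np.arctan2(*(p-k)[::-1])).round(1))
for n,u,z in [('spool',(375,178),.025),('jar',(125,184),.04)]: print(n,onplane(c,u,z))
```

```text
[ 0.6768 -0.1701] 0.1381 -44.9
[0.6621 0.0257] 0.1288 49.8
[0.476  0.0236] 0.141 136.9
[ 0.474 -0.172] 0.1445 -136.6
axis [ 0.57221676 -0.07318859] [ 0.57892181 -0.07268524] opp [ 0.57637948 -0.07321375] [ 0.56805404 -0.07316343]
ptr [0.43  0.043] 0.189 142.2
ptr [0.4073 0.0598] 0.217 142.3
ptr [ 0.5061 -0.0134] 0.094 140.9
ptr [0.4808 0.0084] 0.127 140.4
spool [0.4727747  0.44143354 0.025     ]
jar [ 0.45416832 -0.41525163  0.04      ]
```

arm_command(deltas=[[0,0,0,2.3,2.0,0,1],[0,0,0,4.6,4.0,0,1],[0,0,0,7.0,6.1,0,1],[0,0,0,9.3,8.1,0,1],[0,0,0,11.6,10.1,0,1],[0,0,0,14.0,12.2,0,1],[0,0,0,16.3,14.2,0,1],[0,0,0,18.6,16.2,0,1]])

```text
time_s: 0.82
tcp_pos: [0.2947, 0.4013, 0.2414]
ee_rot: [[0.969, -0.246, -0.0], [-0.246, -0.969, -0.0], [-0.0, 0.0, -1.0]]
wrist_force: [-0.3, 0.6, -0.5]
gripper_width: 0.48
gripper_force: 0.0
```

arm_command(deltas=[[0,0,0,2.3,2.0,0,1],[0,0,0,4.6,4.0,0,1],[0,0,0,7.0,6.1,0,1],[0,0,0,9.3,8.1,0,1],[0,0,0,11.6,10.1,0,1],[0,0,0,14.0,12.2,0,1],[0,0,0,16.3,14.2,0,1],[0,0,0,18.6,16.2,0,1]])

```text
time_s: 1.48
tcp_pos: [0.4351, 0.1986, 0.2415]
ee_rot: [[0.969, -0.246, -0.0], [-0.246, -0.969, 0.0], [-0.0, 0.0, -1.0]]
wrist_force: [-0.3, 0.1, 0.1]
gripper_width: 0.008
gripper_force: 0.0
```

arm_command(deltas=[[0,0,-0.05,2.3,2.0,0,1],[0,0,-0.1,4.6,4.0,0,1],[0,0,-0.15,7.0,6.1,0,1],[0,0,-0.2,9.3,8.1,0,1],[0,0,-0.249,11.6,10.1,0,1],[0,0,-0.249,14.0,12.2,0,1],[0,0,-0.249,16.3,14.2,0,1],[0,0,-0.249,16.3,14.2,0,1]])

```text
time_s: 2.15
tcp_pos: [0.5596, 0.0189, 0.2407]
ee_rot: [[1.0, -0.004, -0.0], [-0.004, -1.0, -0.001], [-0.0, 0.001, -1.0]]
wrist_force: [0.6, -0.8, 0.3]
gripper_width: 0.01
gripper_force: 0.0
```

Run:
```python
from h import *
import pickle
s=sense(); print(s['time_s'],s['tcp_pos'],s['ee_rot'].round(3) if hasattr(s['ee_rot'],'round') else s['ee_rot'],s['gripper_width'],s['joints'])
c=capture('wrist'); pickle.dump(c,open('w1.pkl','wb')); cv2.imwrite('pics/w1.png',c['pixels'])
```

```text
2.15 [0.55962188 0.0188608  0.24074083] [[ 1.    -0.004 -0.   ]
 [-0.004 -1.    -0.001]
 [-0.     0.001 -1.   ]] 0.009552992185233665 [ 1.85422596e+01  1.57652820e+01 -8.92678041e+00  6.14851374e-02
 -6.53512331e+01  7.11798971e+01]
```

View pics/w1.png

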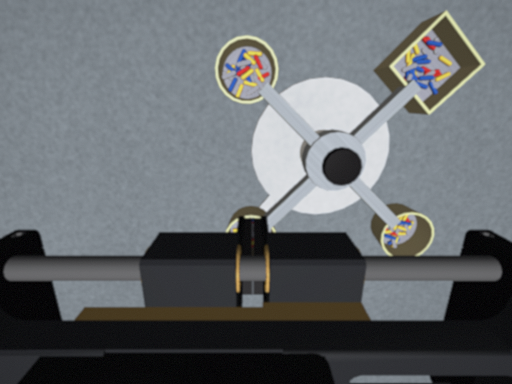

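The wrist view shows the knob top at (342,166), the square bin rim centre at about (437,63), and pots at (247,69) and (403,231). The hub top is at about (335,160). The gripper hides the pointer side.

Run:
```python
from h import *
import pickle
w=pickle.load(open('w1.pkl','rb')); cs=pickle.load(open('c0.pkl','rb'))
k=onplane(w,(342,166),.11)[:2]; print('knob',k, 'tri',tri(w,(342,166),cs['scene'],(225.6,192)))
for u in [(437,63),(247,69),(403,231)]:
    b=onplane(w,u,.078)[:2]; print(b.round(4),np.linalg.norm(b-k).round(4),np.degrees(np.arctan2(*(b-k)[::-1])).round(1))
print(onplane(w,(321,146),.018))
```

```text
knob [ 0.57480925 -0.07421388] tri [ 0.57483258 -0.07372534  0.10628225]
[ 0.6757 -0.1731] 0.1412 -44.4
[0.6711 0.0232] 0.137 45.3
[ 0.4839 -0.1683] 0.1309 -134.0
[ 0.58062795 -0.074267    0.018     ]
```

arm_command(deltas=[[0,0,0,0.8,1.2,0,1],[0,0,0,1.5,2.5,0,1],[0,0,0,1.5,2.5,3,1],[0,0,0,1.5,2.5,6,1],[0,0,0,1.5,2.5,9,1],[0,0,0,1.5,2.5,12,1],[0,0,0,1.5,2.5,14.5,1],[0,0,0,1.5,2.5,16.4,1]])

```text
time_s: 2.87
tcp_pos: [0.5709, -0.002, 0.0752]
ee_rot: [[1.0, 0.001, -0.003], [0.001, -1.0, -0.0], [-0.003, 0.0, -1.0]]
wrist_force: [-0.3, -0.2, -0.2]
gripper_width: 0.007
gripper_force: 0.0
```

Run:
```python
import numpy as np
A=np.array([.575,-.074]);r=.068
p0=A+r*np.array([0,1])
for a in range(90,-121,-5):
    t=np.radians(a);p=A+r*np.array([np.cos(t),np.sin(t)])
    print(a,((p-p0)*[100,-100]).round(2), end=' | ')
```

```text
90 [ 0. -0.] | 85 [0.59 0.03] | 80 [1.18 0.1 ] | 75 [1.76 0.23] | 70 [2.33 0.41] | 65 [2.87 0.64] | 60 [3.4  0.91] | 55 [3.9  1.23] | 50 [4.37 1.59] | 45 [4.81 1.99] | 40 [5.21 2.43] | 35 [5.57 2.9 ] | 30 [5.89 3.4 ] | 25 [6.16 3.93] | 20 [6.39 4.47] | 15 [6.57 5.04] | 10 [6.7  5.62] | 5 [6.77 6.21] | 0 [6.8 6.8] | -5 [6.77 7.39] | -10 [6.7  7.98] | -15 [6.57 8.56] | -20 [6.39 9.13] | -25 [6.16 9.67] | -30 [ 5.89 10.2 ] | -35 [ 5.57 10.7 ] | -40 [ 5.21 11.17] | -45 [ 4.81 11.61] | -50 [ 4.37 12.01] | -55 [ 3.9  12.37] | -60 [ 3.4  12.69] | -65 [ 2.87 12.96] | -70 [ 2.33 13.19] | -75 [ 1.76 13.37] | -80 [ 1.18 13.5 ] | -85 [ 0.59 13.57] | -90 [ 0.  13.6] | -95 [-0.59 13.57] | -100 [-1.18 13.5 ] | -105 [-1.76 13.37] | -110 [-2.33 13.19] | -115 [-2.87 12.96] | -120 [-3.4  12.69] |
```

arm_command(deltas=[[0,0,0,0.3,0,0,1],[0,0,0,0.6,0.03,0,1],[0,0,0,0.9,0.06,0,1],[0,0,0,1.18,0.1,0,1],[0,0,0,1.47,0.16,0,1],[0,0,0,1.76,0.23,0,1],[0,0,0,2.05,0.32,0,1],[0,0,0,2.33,0.41,0,1]])

```text
time_s: 3.53
tcp_pos: [0.5964, -0.0069, 0.078]
ee_rot: [[1.0, 0.0, 0.001], [0.0, -1.0, 0.0], [0.001, -0.0, -1.0]]
wrist_force: [-0.5, -0.7, 0.2]
gripper_width: 0.003
gripper_force: 0.0
```

arm_command(deltas=[[0,0,0,0.27,0.12,0,1],[0,0,0,0.54,0.23,0,1],[0,0,0,0.81,0.36,0,1],[0,0,0,1.07,0.5,0,1],[0,0,0,1.32,0.66,0,1],[0,0,0,1.57,0.82,0,1],[0,0,0,1.81,1.0,0,1],[0,0,0,2.04,1.18,0,1]])

```text
time_s: 4.2
tcp_pos: [0.615, -0.0188, 0.0771]
ee_rot: [[1.0, -0.0, -0.004], [-0.0, -1.0, -0.0], [-0.004, 0.0, -1.0]]
wrist_force: [-4.7, 1.5, 2.4]
gripper_width: 0.006
gripper_force: 2.1
```

arm_command(deltas=[[0,0,0,0.3,0.27,0,1],[0,0,0,0.7,0.68,0,1],[0,0,0,1.02,1.07,0,1],[0,0,0,1.36,1.56,0,1],[0,0,0,1.66,2.07,0,1],[0,0,0,1.91,2.6,0,1],[0,0,0,2.11,3.17,0,1],[0,0,0,2.25,3.65,0,1]])

```text
time_s: 4.87
tcp_pos: [0.6379, -0.0548, 0.0766]
ee_rot: [[1.0, -0.0, -0.003], [-0.0, -1.0, 0.001], [-0.003, -0.001, -1.0]]
wrist_force: [-3.8, 5.1, 1.3]
gripper_width: 0.001
gripper_force: 2.3
```

```bash
cat >> h.py <<'E'
def table(tcp,A=(.575,-.074),r=.068):
    pass
E
python3 - <<'E'
import numpy as np
A=np.array([.575,-.074])
# commanded now
c=np.array([.6187+.0225,-.0219-.0365]); d=c-A; a0=np.degrees(np.arctan2(d[1],d[0])); print(np.hypot(*d),a0)
from h import sense; s=sense(); print(s['tcp_pos'],s['wrist_force'],np.hypot(*(s['tcp_pos'][:2]-A)))
E
```

```text
0.06801323400633148 13.259814670986898
[ 0.63789863 -0.0548136   0.076641  ] [-3.79955504  5.10225804  1.34923797] 0.06575983234628537
```

arm_command(deltas=[[0,0,0,0.1,0.52,0,1],[0,0,0,0.16,1.05,0,1],[0,0,0,0.18,1.58,0,1],[0,0,0,0.16,2.12,0,1],[0,0,0,0.09,2.65,0,1],[0,0,0,-0.01,3.17,0,1],[0,0,0,-0.16,3.68,0,1],[0,0,0,-0.35,4.18,0,1]])

```text
time_s: 5.53
tcp_pos: [0.6363, -0.0953, 0.0771]
ee_rot: [[1.0, 0.0, 0.002], [0.0, -1.0, 0.002], [0.002, -0.002, -1.0]]
wrist_force: [0.2, 7.7, -0.7]
gripper_width: 0.01
gripper_force: 2.9
```

arm_command(deltas=[[0,0,0,-0.22,0.49,0,1],[0,0,0,-0.48,0.95,0,1],[0,0,0,-0.78,1.4,0,1],[0,0,0,-1.11,1.81,0,1],[0,0,0,-1.48,2.21,0,1],[0,0,0,-1.87,2.57,0,1],[0,0,0,-2.29,2.9,0,1],[0,0,0,-2.74,3.19,0,1]])

```text
time_s: 6.2
tcp_pos: [0.6115, -0.1278, 0.0783]
ee_rot: [[1.0, 0.001, 0.009], [0.001, -1.0, 0.001], [0.009, -0.001, -1.0]]
wrist_force: [3.1, 4.8, -0.9]
gripper_width: 0.002
gripper_force: 2.5
```

Run:
```python
from h import *
s=sense(); print(s['time_s'],s['tcp_pos'],s['wrist_force'])
c=capture('scene'); cv2.imwrite('pics/s2.png',cv2.resize(c['pixels'][140:250,160:300],None,fx=5,fy=5,interpolation=2))
```

```text
6.2 [ 0.61150001 -0.12782173  0.07825571] [ 3.0951332   4.80965621 -0.93618488]
```

View pics/s2.png

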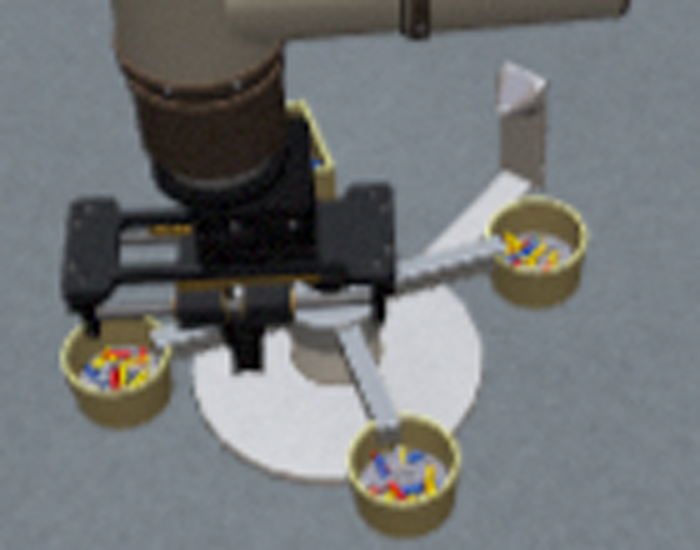

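The square bin has come round to behind the gripper, at about (310,150) in the crop. Pots are at (118,345), (405,455) and (535,232), and the strip to the post is now clear.

Run:
```python
from h import *
c=capture('scene'); cv2.imwrite('pics/_s3.png',c['pixels'])
A=np.array([.575,-.074])
f=lambda u,z:onplane(c,(u[0]/5+160-.4,u[1]/5+140-.4),z)[:2]
def a(u,z): p=f(u,z)-A; return np.hypot(*p).round(3),np.degrees(np.arctan2(p[1],p[0])).round(1)
for u in [(118,345),(405,455),(535,232)]: print(a(u,.078))
for u in [(440,256),(495,200),(510,185)]: print('strip',a(u,.006))
w=np.zeros(3)
# strip by whiteness
p=c['pixels'].astype(int); m=(p.min(2)>165); 
ys,xs=np.nonzero(m[170:200,242:268]); pts=np.array([onplane(c,(x+242,y+170),.006)[:2]-A for x,y in zip(xs,ys)])
r=np.hypot(*pts.T);ok=(r>.1)&(r<.19); th=np.degrees(np.arctan2(pts[:,1],pts[:,0]))
print(ok.sum(),th[ok].min(),th[ok].max(),np.median(th[ok]))
for lo in (.1,.13,.16): q=ok&(r>lo)&(r<lo+.03); print(lo,q.sum(),pts[q].mean(0),np.median(th[q]))
```

```text
(np.float64(0.135), np.float64(-75.4))
(np.float64(0.136), np.float64(17.6))
(np.float64(0.138), np.float64(107.6))
strip (np.float64(0.116), np.float64(141.7))
strip (np.float64(0.182), np.float64(141.3))
strip (np.float64(0.2), np.float64(141.2))
134 129.59664422004678 146.8546954829601 140.75316315983753
0.1 41 [-0.09133488  0.07360581] 140.99845699948082
0.13 53 [-0.10869291  0.09342489] 139.64541254368848
0.16 40 [-0.13588252  0.10965026] 141.07483449742233
```

arm_command(deltas=[[0,0,0,-0.46,0.26,0,1],[0,0,0,-0.95,0.48,0,1],[0,0,0,-1.45,0.66,0,1],[0,0,0,-1.97,0.81,0,1],[0,0,0,-2.49,0.91,0,1],[0,0,0,-3.02,0.97,0,1],[0,0,0,-3.55,0.99,0,1],[0,0,0,-4.09,0.97,0,1]])

```text
time_s: 6.97
tcp_pos: [0.5724, -0.1383, 0.0792]
ee_rot: [[1.0, 0.001, 0.013], [0.002, -1.0, -0.001], [0.013, 0.001, -1.0]]
wrist_force: [7.5, 1.8, -0.6]
gripper_width: 0.007
gripper_force: 3.1
```

Run:
```python
from h import *
s=sense(); print(s['time_s'],s['tcp_pos'],s['wrist_force'])
c=capture('scene'); cv2.imwrite('pics/s4.png',cv2.resize(c['pixels'][140:250,160:300],None,fx=5,fy=5,interpolation=2))
```

```text
6.9667 [ 0.57244211 -0.13827458  0.07915368] [ 7.50621446  1.79755421 -0.62525721]
```

View pics/s4.png

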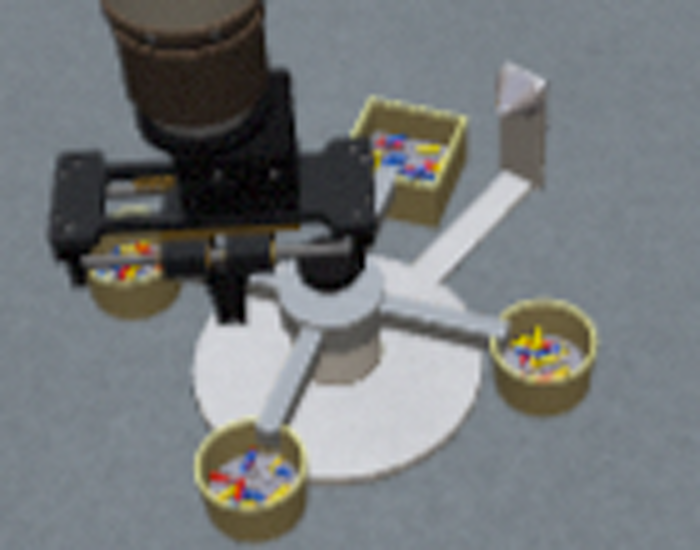

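The square bin is at about (413,140), short of the strip. Pots are at (543,337) and (250,467).

```bash
cat >> h.py <<'E'
def ang(c,u,z,A=(.575,-.074)):
    p=onplane(c,(u[0]/5+159.6,u[1]/5+139.6),z)[:2]-A; return np.hypot(*p).round(3),np.degrees(np.arctan2(p[1],p[0])).round(1)
E
python3 - <<'E'
from h import *
c=capture('scene')
for u in [(543,337),(250,467),(413,142)]: print(ang(c,u,.078))
s=sense()['tcp_pos']; print(np.degrees(np.arctan2(s[1]+.074,s[0]-.575)))
E
```

```text
(np.float64(0.137), np.float64(70.3))
(np.float64(0.141), np.float64(-20.3))
(np.float64(0.142), np.float64(156.3))
-94.39251378372494
```

arm_command(deltas=[[0,0,0,-0.35,-0.04,0,1],[0,0,0,-0.7,-0.1,0,1],[0,0,0,-1.05,-0.18,0,1],[0,0,0,-1.39,-0.27,0,1],[0,0,0,-1.65,-0.35,0,1],[0,0,0,-1.88,-0.43,0,1],[0,0,0,-1.88,-0.43,0,1],[0,0,0,-1.88,-0.43,0,1]])

```text
time_s: 7.73
tcp_pos: [0.5503, -0.1346, 0.0784]
ee_rot: [[1.0, 0.001, 0.004], [0.001, -1.0, -0.001], [0.004, 0.001, -1.0]]
wrist_force: [5.0, -1.3, 1.9]
gripper_width: 0.005
gripper_force: 2.0
```

Run:
```python
from h import *
s=sense(); print(s['time_s'],s['tcp_pos'],s['wrist_force'])
c=capture('scene'); cv2.imwrite('pics/s5.png',cv2.resize(c['pixels'][140:250,160:300],None,fx=5,fy=5,interpolation=2))
```

```text
7.7333 [ 0.55029398 -0.13459046  0.07844443] [ 5.02170143 -1.34292369  1.89564226]
```

View pics/s5.png

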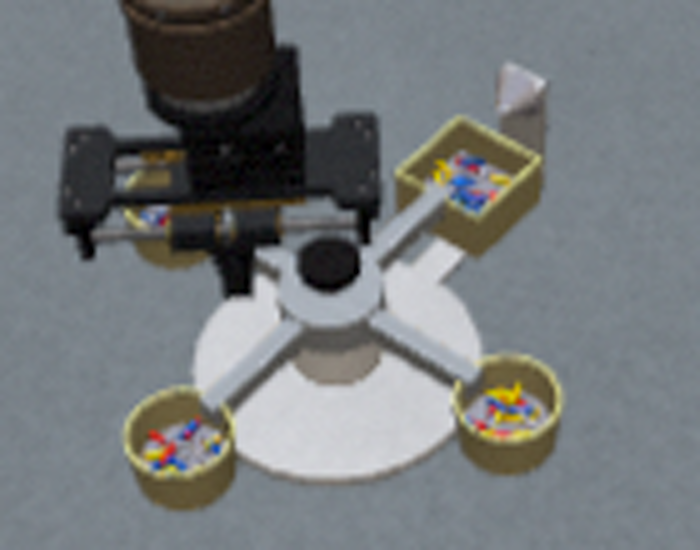

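The square bin's rim centre is now at about (469,168). Pots are at (507,388) and (180,432).

Run:
```python
from h import *
c=capture('scene')
for u in [(507,388),(180,432),(469,168)]: print(ang(c,u,.078))
for u in [(500,110),(502,112)]: print('tip',ang(c,u,.088))
s=sense()['tcp_pos']; print(np.degrees(np.arctan2(s[1]+.074,s[0]-.575)))
```

```text
(np.float64(0.134), np.float64(51.0))
(np.float64(0.138), np.float64(-41.1))
(np.float64(0.139), np.float64(137.9))
tip (np.float64(0.188), np.float64(141.4))
tip (np.float64(0.187), np.float64(140.8))
-112.61876607291671
```

arm_command(deltas=[[0,0,0,0.5,0.1,0,1],[0,0,0,1.0,0.2,0,1],[0,0,0,1.0,0.2,-2,1],[0,0,0,1.0,0.2,-5,1],[0,0,0,1.0,0.2,-9,1],[0,0,0,1.0,0.2,-13,1],[0,0,0,1.0,0.2,-17,1],[0,0,0,1.0,0.2,-21,1]])

```text
time_s: 8.5
tcp_pos: [0.5564, -0.1362, 0.2882]
ee_rot: [[1.0, -0.0, -0.006], [-0.0, -1.0, 0.001], [-0.006, -0.001, -1.0]]
wrist_force: [1.6, -0.6, 0.0]
gripper_width: 0.006
gripper_force: 0.0
```

arm_command(deltas=[[0,0,0,-3,-2,0,1],[0,0,0,-6,-4,0,1],[0,0,0,-9,-6.5,0,1],[0,0,0,-12,-9,0,1],[0,0,0,-15,-11,0,1],[0,0,0,-18,-13.5,0,1],[0,0,0,-18,-13.5,0,1],[0,0,0,-18,-13.5,0,1]])

```text
time_s: 9.17
tcp_pos: [0.3761, -0.0006, 0.2872]
ee_rot: [[1.0, 0.004, -0.002], [0.004, -1.0, -0.0], [-0.002, 0.0, -1.0]]
wrist_force: [0.3, -0.4, 0.0]
gripper_width: 0.004
gripper_force: 0.0
```

Run:
```python
from h import *
import pickle
s=sense(); print(s['time_s'],s['tcp_pos'])
c=capture('wrist'); pickle.dump(c,open('w2.pkl','wb')); cv2.imwrite('pics/w2.png',c['pixels'])
```

```text
9.1667 [ 0.37611465 -0.00064881  0.28721376]
```

View pics/w2.png

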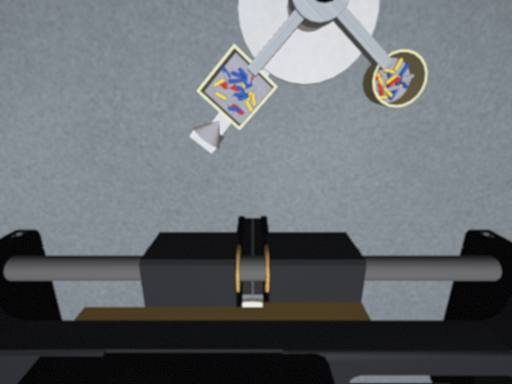

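The square bin rim centre is at (237,88) with its corners found. The cone tip is at about (219,123), the cone base middle at (204,142), and a pot at (400,78).

Run:
```python
from h import *
import pickle
c=pickle.load(open('w2.pkl','rb')); A=np.array([.575,-.074])
def a(n,u,z):
    p=onplane(c,u,z)[:2]; d=p-A; print(n,p.round(4),np.hypot(*d).round(4),np.degrees(np.arctan2(d[1],d[0])).round(1))
a('sq',(237.3,88.2),.078);a('pot',(400,78),.078);a('tip',(219,123),.088);a('base',(204,142),.088)
a('spoke',(277,45),.08)
```

```text
sq [0.4701 0.0175] 0.1392 138.9
pot [ 0.4822 -0.1789] 0.1401 -131.5
tip [0.4294 0.0401] 0.185 141.9
base [0.406  0.0597] 0.2154 141.7
spoke [ 0.5174 -0.0293] 0.0729 142.2
```

Bin is about 2–3° (6–7 mm) from the pointer line in both views, inside the 14 mm tolerance. Next is the knob.

arm_command(deltas=[[0,0,0,3.3,1.2,0,1],[0,0,0,6.6,2.4,0,1],[0,0,0,10,3.7,0,1],[0,0,0,13.3,4.9,0,1],[0,0,0,16.6,6.1,0,1],[0,0,0,19.9,7.3,0,1],[0,0,0,19.9,7.3,0,1],[0,0,0,19.9,7.3,0,1]])

```text
time_s: 9.88
tcp_pos: [0.5783, -0.0763, 0.2841]
ee_rot: [[1.0, -0.004, -0.006], [-0.004, -1.0, -0.001], [-0.006, 0.001, -1.0]]
wrist_force: [-0.5, 0.7, 0.0]
gripper_width: 0.005
gripper_force: 0.0
```

arm_command(deltas=[[0,0,0,0,0,3,1],[0,0,0,0,0,6,1],[0,0,0,0,0,9,1],[0,0,0,0,0,12,1],[0,0,0,0,0,14,1],[0,0,0,0,0,15,1],[0,0,0,0,0,15,1],[0,0,0,0,0,15,1]])

```text
time_s: 10.55
tcp_pos: [0.5774, -0.0745, 0.1381]
ee_rot: [[1.0, 0.0, 0.0], [0.0, -1.0, -0.0], [0.0, 0.0, -1.0]]
wrist_force: [0.3, -1.1, 0.0]
gripper_width: 0.007
gripper_force: 0.0
```

arm_command(deltas=[[0,0,0,0,0,0.4,1],[0,0,0,0,0,0.7,1],[0,0,0,0,0,1.0,1],[0,0,0,0,0,1.2,1],[0,0,0,0,0,1.4,1],[0,0,0,0,0,1.6,1],[0,0,0,0,0,1.8,1],[0,0,0,0,0,1.9,1]])

```text
time_s: 11.22
tcp_pos: [0.578, -0.0741, 0.1188]
ee_rot: [[1.0, 0.001, 0.002], [0.001, -1.0, 0.0], [0.002, -0.0, -1.0]]
wrist_force: [0.5, 0.4, 3.4]
gripper_width: 0.009
gripper_force: 1.9
```

arm_command(deltas=[[0,0,0,0,0,0.05,1],[0,0,0,0,0,0.1,1],[0,0,0,0,0,0.15,1],[0,0,0,0,0,0.2,1],[0,0,0,0,0,0.2,1],[0,0,0,0,0,0.2,1],[0,0,0,0,0,0.2,1],[0,0,0,0,0,0.2,1]])

```text
time_s: 11.88
tcp_pos: [0.5779, -0.0741, 0.1174]
ee_rot: [[1.0, 0.001, 0.002], [0.001, -1.0, -0.0], [0.002, 0.0, -1.0]]
wrist_force: [0.7, 1.2, 6.7]
gripper_width: 0.003
gripper_force: 3.2
```

arm_command(deltas=[[0,0,0,0,0,0.05,1],[0,0,0,0,0,0.1,1],[0,0,0,0,0,0.1,1],[0,0,0,0,0,0.1,1]])

```text
time_s: 12.22
tcp_pos: [0.578, -0.0741, 0.1173]
ee_rot: [[1.0, 0.001, 0.002], [0.001, -1.0, -0.0], [0.002, 0.0, -1.0]]
wrist_force: [-1.0, 1.6, 10.7]
gripper_width: 0.006
gripper_force: 5.4
```

arm_command(deltas=[[0,0,0,0,0,-1,1],[0,0,0,0,0,-3,1],[0,0,0,0,0,-6,1],[0,0,0,0,0,-9,1],[0,0,0,0,0,-12,1],[0,0,0,0,0,-15,1],[0,0,0,0,0,-17,1],[0,0,0,0,0,-17,1]])

```text
time_s: 12.88
tcp_pos: [0.5786, -0.0744, 0.2904]
ee_rot: [[1.0, 0.0, 0.008], [0.0, -1.0, -0.0], [0.008, 0.0, -1.0]]
wrist_force: [0.0, 0.3, 0.9]
gripper_width: 0.009
gripper_force: 0.0
```

arm_command(deltas=[[0,0,0,-3.4,-1.2,0,1],[0,0,0,-6.8,-2.4,0,1],[0,0,0,-10,-3.7,0,1],[0,0,0,-13.3,-4.9,0,1],[0,0,0,-16.6,-6.1,0,1],[0,0,0,-19.9,-7.3,0,1],[0,0,0,-19.9,-7.3,0,1],[0,0,0,-19.9,-7.3,0,1]])

```text
time_s: 13.55
tcp_pos: [0.3762, -0.0012, 0.2851]
ee_rot: [[1.0, 0.002, -0.001], [0.002, -1.0, 0.0], [-0.001, -0.0, -1.0]]
wrist_force: [-0.1, -0.5, 0.8]
gripper_width: 0.007
gripper_force: 0.0
```

Run:
```python
from h import *
s=sense(); print(s['time_s'],s['tcp_pos'],s['wrist_force'])
w=capture('wrist');c=capture('scene')
cv2.imwrite('pics/f.png',np.hstack([cv2.resize(c['pixels'][140:250,160:300],(400,314),interpolation=2),cv2.resize(w['pixels'][:200,100:355],(400,314),interpolation=2)]))
import pickle; pickle.dump((w,c),open('f.pkl','wb'))
```

```text
13.55 [ 0.37617846 -0.00116533  0.28509767] [-0.1181381  -0.51999797  0.75238816]
```

View pics/f.png

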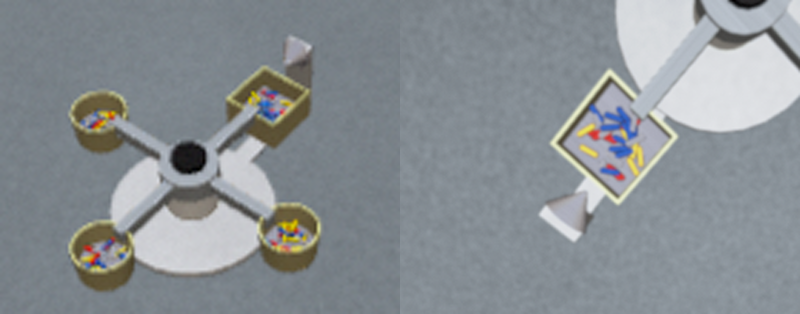

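The knob cap (187,155) now sits low on the hub. The press force rose to 10.7 N with no further travel, so it is at its stop. The square bin stays at the pointer and the arm is clear.

```bash
python3 -c "
from station import finish_job; print(finish_job())"
```

```text
the job is handed in; nothing more can be done
None
```

I turned the square bin to the pointer (about 6–7 mm off its line by my measurements, limit 14 mm), pressed the lock knob down to its stop, moved the arm clear and handed the job in; no verdict was returned.

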